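# Call the welder and point out the rejected weld test piece

### The arm

A 7-joint arm with a two-finger parallel gripper is mounted at the origin on the work surface. World frame = base frame: x ahead of the robot, y to its left, z up, the work surface at z = 0. Lengths are in m, angles in rad, forces in N, time in s.
With the tool pointing down it reaches from about 0.4 to 0.9 m from the base axis. Payload 5.5 kg.
Tool frame: the origin (TCP) lies midway between the tips of the shut fingers; the grasp point (between the pads) lies 19 mm behind it; z points along the fingers, y is the line along which they close (so a half turn about z gives the same grasp; the last joint's range is limited). The gripper opens to 92 mm and grips with 3 to 60 N. Pads are 19 mm wide; open, the fingers measure 130 mm over their backs; the gripper's body (75 mm by 190 mm) begins 47 mm behind the grasp point.
Start: joints at [-1.02, 0.501, -0.427, 1.55, 0.221, 1.138, -0.21], TCP at [0.184, 0.623, 0.227] pointing down, gripper open.
Joint ranges: [-2.88, 2.88], [-0.31, 2.03], [-1.54, 1.56], [0.2, 2.42], [-1.41, 4.55], [0.19, 2.02], [-2.57, 2.57]. Speed limits (rad/s): [2.57, 2.57, 3.14, 3.14, 3.14, 3.14, 3.14].

### API

Orientations are given as a unit quaternion [x, y, z, w].
In Python, from bench import move_pose, move_l, goto_joints, grip, dwell, inverse_kinematics, observe, camera, MotionError, finish_job gives the robot as it stands. Calls block until the motion is done:
- move_pose(position, orientation): joint-space move of the TCP to a pose.
- move_l(position, rate=0.15, attitude=None, max_force=None): straight line of the TCP; attitude=None keeps the orientation; rate is the mean speed in m/s. With max_force (N) it stops when the force on the tool has changed by that much, and returns True; else False.
- goto_joints(angles): joint-space move.
- grip(opening): finger opening in m; the grip force is fixed at half the most; returns when the fingers have stopped.
- dwell(seconds).
- inverse_kinematics(position, orientation): joint angles nearest the present ones, or None.
- observe(): the state.
- camera(name): name is "scene" or "top" or "wrist"; returns a dict with "img" (400x640x3 uint8, blue, green, red), "range_z" (400x640 float32, m along the optical axis (not along the pixel's ray), 0 where there is no reading), "camera_matrix" (3x3 intrinsics, pixels), "R" (3x3) and "t" (3): a world point X has camera coordinates R X + t; the wrist camera has in their place "tool_from_camera" (4x4, takes a point from camera to tool coordinates, whose origin is the TCP and whose axes are the flange's). Camera axes: x right, y down, z forward; pixel columns grow to the right and rows downward; lengths in m; the calibration is good to about 2 mm. The wrist camera is an equidistant fisheye: a pixel r from the principal point sees the ray r / f radians off the axis. A picture is of the moment at which its call begins: read the wrist's pose just before it.
A pose or a line that the arm cannot do raises MotionError and nothing moves.
- finish_job(): hands the job in; it is judged then, once.
The state is a dict: "clock": time; "q": joint angles; "joint_velocities": joint speeds; "joint_torque": joint torques, N m; "eef_pos": TCP position; "tool_rot": TCP orientation; "wrist_force": force on the tool from outside, world axes, zero at the start; "torque": the same for the moment, N m; "width": finger opening in m; "grip_force": force on a finger pad.
Only numpy, scipy, OpenCV 4.12 (cv2) and the standard library are available. Lean on these libraries where they do the work, as an engineer would, in place of code of your own. Each camera call takes 0.05 s, during which the arm holds its last target. There are 200 camera calls.

### The job

Call the welder by pressing the blue button on the yellow call box all the way down and letting it come up again, then point at the red paint spot on the rejected test piece: bring the fingertips straight above the spot, two to three centimetres over it, and keep them there for at least three seconds. Finish while still pointing like that, without retreating. Touch none of the test pieces, do not point at the yellow or green spot, and leave everything else on the bench where it is.

Things in the scene. Friction and masses are not known exactly. Their poses are not given: they have to be found in the camera images.
- piece_red: Welded steel T-joint test piece with the red paint spot, loose, 0.65 kg. Flat base plate 100 (own x) x 80 (own y) x 8 mm thick; an upright web 8 mm thick, 100 mm long and 30 mm tall stands on it along own x, its mid-plane at own y = +22 mm, top 38 mm above the table; a silvery weld bead runs along the web's foot on the spot's side. Origin: centre of its underside; z up.
- piece_red_spot (a point): Centre of the round red paint spot, 28 mm across, on the top face of that piece's base plate, 8 mm above the table: at own (x, y) = (+22, -14) mm from the piece's origin, so 32 mm from the near face of the web. Axes as the piece's.
- piece_yellow: Welded steel T-joint test piece with the yellow paint spot, loose, 0.65 kg. Flat base plate 100 (own x) x 80 (own y) x 8 mm thick; an upright web 8 mm thick, 100 mm long and 30 mm tall stands on it along own x, its mid-plane at own y = +22 mm, top 38 mm above the table; a silvery weld bead runs along the web's foot on the spot's side. Origin: centre of its underside; z up.
- piece_yellow_spot (a point): Centre of the round yellow paint spot, 28 mm across, on the top face of that piece's base plate, 8 mm above the table: at own (x, y) = (+22, -14) mm from the piece's origin, so 32 mm from the near face of the web. Axes as the piece's.
- piece_green: Welded steel T-joint test piece with the green paint spot, loose, 0.65 kg. Flat base plate 100 (own x) x 80 (own y) x 8 mm thick; an upright web 8 mm thick, 100 mm long and 30 mm tall stands on it along own x, its mid-plane at own y = +22 mm, top 38 mm above the table; a silvery weld bead runs along the web's foot on the spot's side. Origin: centre of its underside; z up.
- piece_green_spot (a point): Centre of the round green paint spot, 28 mm across, on the top face of that piece's base plate, 8 mm above the table: at own (x, y) = (+22, -14) mm from the piece's origin, so 32 mm from the near face of the web. Axes as the piece's.
- call_box: Yellow call box, 90 x 90 x 40 mm tall, fixed to the bench, with the blue push button on its top centre. Origin: centre of its underside.
- call_top (a point): Centre of the top of the round blue push button, 36 mm across, 62 mm above the table when up; it stands 10 mm proud of its 52 mm black collar. Moves down with the button.
- call (a joint): Travel of the blue button in m: 0 up, 0.006 fully down; pressed straight down. A spring brings it back; it takes about 1.5 N to start it and 5 N to bottom it.
- hammer: Loose hammer, 260 mm long, lying on the bench at the far side, 26 mm tall; own x runs along it from handle to head. Leave alone.
- pipe_stub: Loose steel pipe stub standing on end, 60 mm across, 70 mm tall. Origin: centre of its underside. Leave alone.
- discs: Loose black grinding wheel lying flat, 114 mm across, 18 mm tall. Origin: centre of its underside. Leave alone.
- marker: Loose paint marker, white with red cap, 130 mm long along own x, 16 mm thick, lying on the bench. Origin: on its underside, about mid-length. Leave alone.
- tin: Loose open metal tin, 80 mm across the rim, 90 mm tall. Origin: centre of its underside. Leave alone.
Things that resemble listed ones, but are neither listed nor needed, are in the scene too. What is shaped like the piece_red but orange or pink is not meant. Of the things that look like the call_box, take the one that is farthest to the robot's right at the start.

How it is judged:
On the way, in this order (a step that is already met when the one before it is completed fails the run):
1. the blue button is pressed all the way down (value of joint call above 0.005 m), for 0.05 s.
2. the button has come up again (value of joint call below 0.0015 m), for 0.1 s.
3. the fingertips point at the red spot from straight above and dwell there for 3 s (horizontal distance between the grasp point and piece_red_spot below 0.018 m and z of the grasp point in the frame of piece_red_spot between 0.022 and 0.066 m), for 3 s.
At the end, for the whole second after the job is handed in: The grasp point of the fingers (19 mm behind the tips) is within 18 mm sideways of the red spot's centre and 22 to 66 mm above it, so that the tips hang about 3 to 47 mm over the spot; the button is up; the test pieces are within 6 mm and the other loose things within 15 mm of where they started (all of step 3 and value of joint call below 0.0015 m and distance of each of piece_red, piece_yellow, piece_green from where it was at the start of the episode below 0.006 m and distance of each of hammer, pipe_stub, discs, marker, tin from where it was at the start of the episode below 0.015 m); the robot touches nothing.
It fails at once if the robot touches a test piece (contact force between any of the fingers, the arm and piece_red above 0.3 N or contact force between any of the fingers, the arm and piece_yellow above 0.3 N or contact force between any of the fingers, the arm and piece_green above 0.3 N).
It fails at once if a test piece is moved or lifted (distance of any of piece_red, piece_yellow, piece_green from where it was at the start of the episode above 0.006 m).
It fails at once if the fingertips are brought down to pointing height over the yellow or the green spot ((horizontal distance between the grasp point and piece_yellow_spot below 0.018 m and z of the grasp point in the frame of piece_yellow_spot between 0.022 and 0.066 m) or (horizontal distance between the grasp point and piece_green_spot below 0.018 m and z of the grasp point in the frame of piece_green_spot between 0.022 and 0.066 m)).
It fails at once if another loose thing is knocked, moved or lifted (distance of any of hammer, pipe_stub, discs, marker, tin from where it was at the start of the episode above 0.015 m).
It also fails if it takes over 48 s, if anything falls off the work surface, if the arm or the gripper's body presses on something with over 40 N, if the wrist force passes 120 N, or if a joint passes its speed limit or range.

## Working session

There is one attempt and no reset: what is moved stays moved. The work goes in short steps, each a Python script; the robot and the scene stay as the last script left them, time stands still between calls to the robot, and variables do not carry over. Pictures are saved under pics/ and viewed, at most 10 in all, crops included, and the job is handed in when it is done.

```bash
mkdir -p pics; python3 - <<'E'
from bench import *
import cv2,pickle
s=observe();print(s['clock'],s['eef_pos'],s['tool_rot'],s['width'])
d={n:camera(n) for n in("scene","top")}
pickle.dump(d,open('d.pkl','wb'))
for n in d: cv2.imwrite(f'pics/{n}0.png',d[n]['img']);print(d[n]['R'],d[n]['t'])
E
```

```text
0.0 [0.18435316 0.62257393 0.22563909] [ 1.43361033e-01  9.89669965e-01 -9.72665594e-04 -1.66293676e-04] 0.09186859566425501
[[ 0.8349965   0.55023106 -0.00515978]
 [ 0.36604083 -0.56243336 -0.74140598]
 [-0.41084663  0.61718271 -0.67103692]] [-0.49499747 -0.10188183  1.54294376]
[[ 0.0267781  -0.99963351 -0.00397135]
 [-0.9972634  -0.02644032 -0.06904073]
 [ 0.06891042  0.00580927 -0.99760594]] [0.045593   0.57478733 1.26853515]
```

View pics/top0.png

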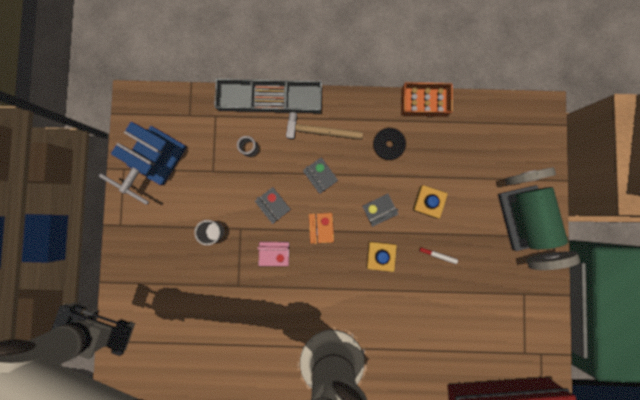

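View pics/scene0.png

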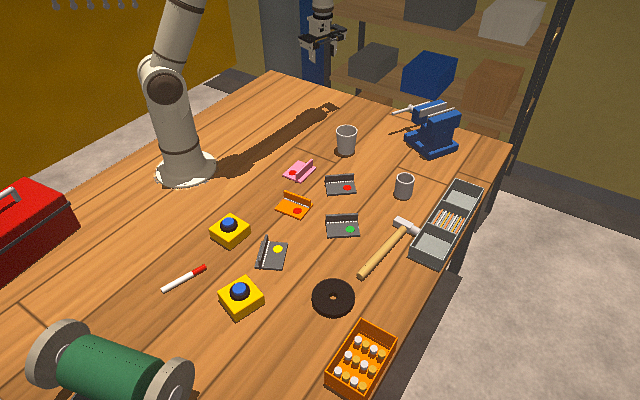

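The top view shows the real red piece (grey, red spot) near (272,198). The rightmost call box has its button near (432,201), and the other box is at (382,257). Next I'll locate both by colour.

```bash
cat > h.py <<'E'
import cv2,numpy as np
def ray(c,u,v,z):
    K,R,t=c['camera_matrix'],c['R'],c['t']
    d=R.T@np.linalg.solve(K,[u,v,1.]);o=-R.T@t
    return o+d*(z-o[2])/d[2]
def blobs(img,lo,hi,amin=10):
    h=cv2.cvtColor(img,cv2.COLOR_BGR2HSV);m=cv2.inRange(h,lo,hi)
    n,l,s,c=cv2.connectedComponentsWithStats(m)
    return [(c[i].round(1),s[i][4]) for i in range(1,n) if s[i][4]>=amin]
E
python3 - <<'E'
import pickle,cv2
from h import *
d=pickle.load(open('d.pkl','rb'))
for n,roiR,roiB in(("top",(240,180,60,50),(410,180,50,50)),("scene",(325,170,35,30),(215,270,55,60))):
    c=d[n]
    for nm,(x,y,w,h),z,lo,hi in(("red",roiR,.008,(0,130,80),(8,255,255)),("blue",roiB,.062,(100,100,30),(125,255,255))):
        for b,a in blobs(c['img'][y:y+h,x:x+w],lo,hi,8):
            u,v=b+[x,y];print(n,nm,u,v,a,ray(c,u,v,z).round(4))
c=d['top']['img'];cv2.imwrite('pics/crop.png',cv2.resize(c[170:230,240:340],None,fx=8,fy=8,interpolation=cv2.INTER_CUBIC))
E
```

```text
top red 271.4 197.4 48 [0.5451 0.2205 0.008 ]
top blue 432.1 201.0 112 [ 0.5448 -0.3139  0.062 ]
scene red 346.7 187.1 39 [0.5461 0.2213 0.008 ]
scene blue 238.7 288.2 140 [ 0.5488 -0.319   0.062 ]
```

View pics/crop.png

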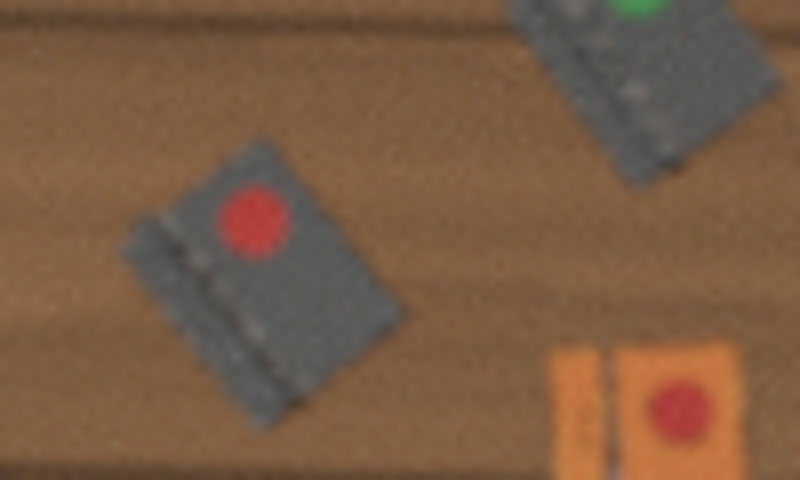

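The web runs about 38° from world x (crop (160,210) to (300,390)), and the spot is on the far side of it. Both views agree on the spot to within 2 mm and on the button to about 6 mm. I'll move above the button and take one close look.

```bash
cat >> h.py <<'E'
from scipy.spatial.transform import Rotation as Ro
def down(a,flip=False):
    y=np.array([np.cos(a),np.sin(a),0])*(-1 if flip else 1);z=np.array([0,0,-1.])
    return Ro.from_matrix(np.c_[np.cross(y,z),y,z]).as_quat()
def wray(c,s,u,v,z):
    K=c['camera_matrix'];p=np.array([(u-K[0,2])/K[0,0],(v-K[1,2])/K[1,1]]);th=np.hypot(*p)
    d=np.r_[p/th*np.sin(th),np.cos(th)]
    T=c['tool_from_camera'];R=Ro.from_quat(s['tool_rot']).as_matrix()
    o=R@T[:3,3]+s['eef_pos'];d=R@T[:3,:3]@d
    return o+d*(z-o[2])/d[2]
E
python3 - <<'E'
from bench import *
from h import *
grip(0.0)
q0=np.array(observe()['q']);best=None
for a in np.radians([-90,-60,-30,0,30,60]):
  for f in(0,1):
    q=inverse_kinematics([.547,-.316,.16],down(a,f))
    if q is not None:
        k=abs(q[6])+abs(q[4]-.2)*.3
        if best is None or k<best[0]: best=(k,a,f,q)
print(best)
move_pose([.547,-.316,.16],down(best[1],best[2]))
s=observe();c=camera('wrist');print(s['clock'],s['eef_pos'],s['tool_rot'],s['width'])
cv2.imwrite('pics/w1.png',c['img'])
for b,a in blobs(c['img'],(100,100,30),(125,255,255),60): print(b,a,wray(c,s,*b,.062))
E
```

```text
(np.float64(0.38965909665874177), np.float64(-1.0471975511965976), 0, array([-0.04635742,  0.60878717,  0.74662093,  1.69015464, -0.47004411,
        1.03043741, -0.18864586]))
5.0583 [ 0.54759771 -0.31498462  0.15987965] [ 9.65711497e-01  2.59617452e-01  1.16267098e-04 -2.64380778e-04] 0.00020762479687150393
[322.6 202.5] 1336 [ 0.54730461 -0.31576979  0.062     ]
```

View pics/w1.png

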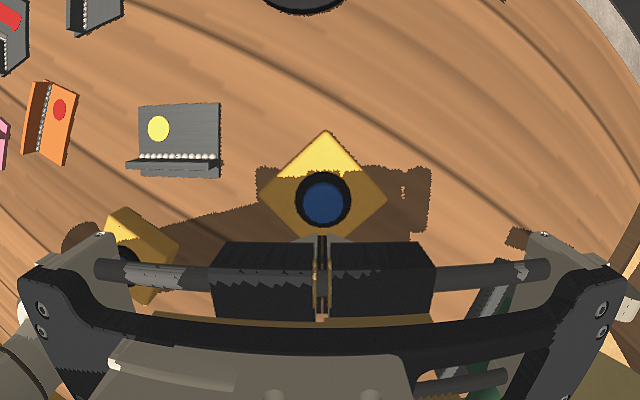

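The wrist view shows the blue button at (323,202), which puts it directly under the tips at (0.547, -0.316). I'll press it, then move above the red spot.

```bash
python3 - <<'E'
from bench import *
from h import *
B=[.5473,-.3158]
move_l(B+[.075],rate=.1)
r=move_l(B+[.050],rate=.02,max_force=12)
s=observe();print(r,s['eef_pos'],s['wrist_force'])
dwell(.3);s=observe();print(s['eef_pos'],s['wrist_force'])
move_l(B+[.16],rate=.1);dwell(.2)
S=[.5456,.2209,.16];a=np.radians(38)
qs=[(f,inverse_kinematics(S,down(a,f))) for f in(0,1)]
print(qs)
f=min((x for x in qs if x[1] is not None),key=lambda x:abs(x[1][6]))[0]
move_pose(S,down(a,f))
s=observe();c=camera('wrist');print(s['clock'],s['eef_pos'],s['tool_rot'],s['wrist_force'])
cv2.imwrite('pics/w2.png',c['img'])
for b,A in blobs(c['img'],(0,130,80),(8,255,255),60): print(b,A,wray(c,s,*b,.008))
E
```

```text
True [ 0.54731662 -0.31572666  0.05633831] [-1.10485627  0.40890488  6.7970738 ]
[ 0.54732332 -0.31574008  0.05633117] [-1.70117866  1.47484533  7.17376009]
[(0, array([-0.83825218,  0.47586561,  0.53220447,  1.79722181, -0.29049276,
        0.9468716 ,  0.48011787])), (1, array([-1.19403502,  0.68902544,  1.09047475,  1.80769954, -0.69130143,
        1.0852175 , -2.326791  ]))]
10.6583 [0.54635113 0.21901398 0.1600954 ] [ 4.39770099e-01  8.98110258e-01 -2.55656661e-04  4.00241039e-04] [0.7261664  0.24686767 0.47242639]
[153.8 100.5] 407 [0.34151923 0.18499292 0.008     ]
[322.5 185.3] 557 [0.54625471 0.22098052 0.008     ]
[178.8 261.5] 112 [0.4657229  0.04005032 0.008     ]
```

View pics/w2.png

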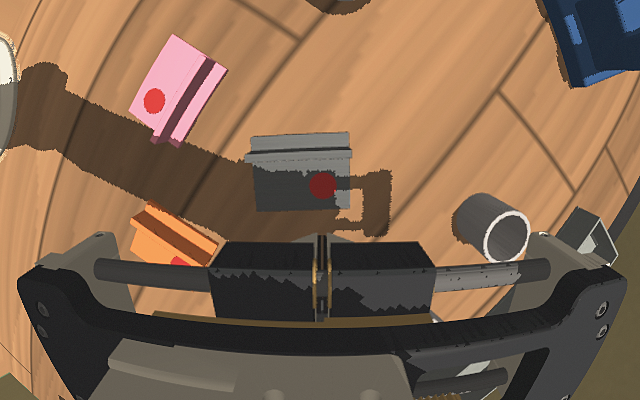

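The wrist view shows the red spot on the grey piece at (322,185), at (0.5462, 0.2210), and the tool is square to the web. The press bottomed: 5.7 mm of travel with 7 N held, against the 5 N needed. I'll come down to 25 mm over the spot and dwell.

```bash
python3 - <<'E'
from bench import *
from h import *
S=[.5462,.2209]
move_l(S+[.07],rate=.1)
print(move_l(S+[.033],rate=.04,max_force=8))
dwell(4)
s=observe();print(s['clock'],s['eef_pos'],s['wrist_force'])
for n,(x,y,w,h),lo,hi in(("scene",(215,270,55,60),(100,100,30),(125,255,255)),):
    c=camera(n);print([(b+[x,y],a) for b,a in blobs(c['img'][y:y+h,x:x+w],lo,hi,8)])
    cv2.imwrite('pics/s2.png',c['img'])
E
```

```text
False
16.8333 [0.54621981 0.22089596 0.03299802] [ 0.02656887 -0.10019997 -0.77432362]
[(array([238.6, 288.2]), np.int32(141))]
```

View pics/s2.png

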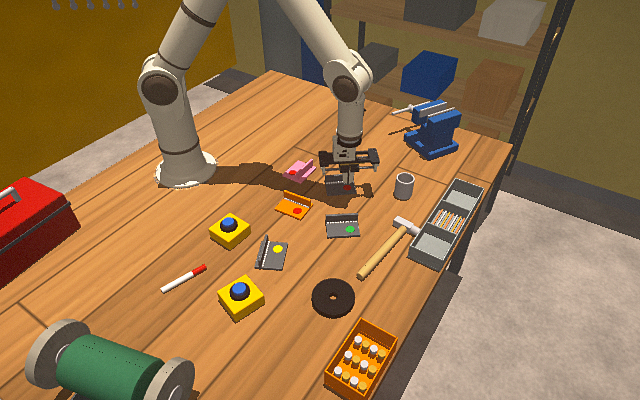

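The fingertips hang just over the red spot at about (347,185). The button is up at (239,288), and nothing else has moved.

```bash
python3 -c "
from bench import *
print(finish_job())"
```

```text
the job is handed in; nothing more can be done
None
```

I pressed the blue button on the rightmost call box fully down and it came back up. I then handed the job in with the fingertips held about 25 mm above the red spot, after a 4 s dwell and with no sign of anything touched or moved; no verdict was returned.

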